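# Gauge the spice jar in the bench caliper

### The arm

A 7-joint arm with a two-finger parallel gripper is mounted at the origin on a cart in front of the work surface, level with it; the furniture and walls round the work are solid. World frame = base frame: x ahead of the robot, y to its left, z up, the work surface at z = 0. Lengths are in m, angles in rad, forces in N, time in s.
With the tool pointing down it reaches from about 0.425 to 0.95 m from the base axis. Payload 4.7 kg.
Tool frame: the origin (TCP) lies midway between the tips of the shut fingers; the grasp point (between the pads) lies 19 mm behind it; z points along the fingers, y is the line along which they close (so a half turn about z gives the same grasp; the last joint's range is limited). The gripper opens to 85 mm and grips with 20 to 120 N. Pads are 22 mm wide; open, the fingers measure 114 mm over their backs; the gripper's body (76 mm by 85 mm) begins 54 mm behind the grasp point. The pads swing forward as they close: fully open they stand 13 mm farther back than shut.
Start: joints at [-1.244, 0.469, -0.049, 1.532, 0.024, 1.141, -0.082], TCP at [0.235, 0.633, 0.231] pointing down, gripper open.
Joint ranges: [-2.59, 2.59], [-0.33, 1.99], [-1.39, 1.29], [0.1, 2.45], [-1.04, 4.18], [0.21, 1.99], [-2.66, 2.66]. Speed limits (rad/s): [2.57, 2.57, 3.14, 3.14, 3.14, 3.14, 3.14].

### API

Orientations are given as a unit quaternion [w, x, y, z].
In Python, from plant import state, snapshot, finish_job gives the robot as it stands.
- The arm moves only by the shell command python3 -m jog 'ROWS' [FORCE]. ROWS is a JSON object of lists of equal length, an entry for each row: "hand": the opening, from 0 (shut) to 1 (fully open); "translation": the shift along the world's x, y, z normalised to -1 to 1, where 1 is 200 mm, a list of three; "rotation": the turn, a rotation vector about the world's x, y, z normalised to -1 to 1, where 1 is 60 degrees, a list of three. In form: {"hand": [hand, ...], "translation": [[tx, ty, tz], ...], "rotation": [[ax, ay, az], ...]}. A call has 1 to 8 rows; each row is the pose to reach, as a shift and turn from the pose commanded when the call began; what a row does not reach only later rows make up. A row lasts 1/10 s, in which the tool goes at most 50 mm and 8.59 degrees, less where a joint would pass 70% of its speed; a pose out of reach is approached as far as the arm can. A call with a number of a shift or a turn outside -1 to 1 is refused whole. A call with a gripper value outside its range is refused whole. The fingers move at their own pace and stop on an object; FORCE is the grip in N (left out, the last holds). Time passes only in rows, so rows that repeat a pose let the fingers close. It gives the time, the measured TCP pose, the force, the opening and the grip force at its end, in the units of the state.
- state(): the state, without advancing time (a new reading comes with each control period).
- snapshot(name): name is "scene" or "top" or "wrist"; returns a dict with "color" (384x512x3 uint8, red, green, blue), "mtx" (3x3 intrinsics, pixels), "extrinsics" (4x4, takes a point from world to camera coordinates); the wrist camera has in their place "mount" (4x4, takes a point from camera to tool coordinates, whose origin is the TCP and whose axes are the flange's). Camera axes: x right, y down, z forward; pixel columns grow to the right and rows downward; lengths in m; the calibration is good to about 2 mm. A picture is of the moment at which its call begins: read the wrist's pose just before it. There is no depth.
- finish_job(): hands the job in; it is judged then, once.
The state is a dict: "time_s": time; "joint_positions": joint angles; "joint_vel": joint speeds; "tau": joint torques, N m; "position": TCP position; "tcp_rot": TCP orientation; "ft_force": force on the tool from outside, world axes, zero at the start; "ft_torque": the same for the moment, N m; "grip_width": opening from 0.0 (shut) to 1.0 (fully open); "finger_force": force on a finger pad.
Only numpy, scipy, OpenCV 4.12 (cv2) and the standard library are available. Lean on these libraries where they do the work, as an engineer would, in place of code of your own. Each camera call takes 0.05 s, during which the arm holds its last target. There are 200 camera calls.

### The job

Check the width of the tall black-capped spice jar in the bench caliper: stand it upright on the caliper's bed between the jaws, then slide the movable jaw shut by its upright grip until it presses the jar against the sprung anvil and the anvil is pushed in about halfway (about 10 mm). Do it gently, never driving the anvil all the way in against its stop, and leave the jar clamped there, upright.

Things in the scene. Friction and masses are not known exactly. Their poses are not given: they have to be found in the camera images.
- jar_mid (a point): Spice jar: loose upright glass cylinder with a black screw cap, 41 mm in diameter, 105 mm tall, 0.11 kg, round all the way up. This point is on its axis half-way up (52 mm above its foot), z up. It stands on the bench right or left of the caliper; a pepper shaker (44 mm wide, 90 mm tall, domed pale top) stands on the other side and is not wanted.
- bed_mid (a point): Centre of the top of the bed of the caliper, a grey metal gauge fixed to the bench: plate 84 mm (x) by 300 (y), top 8 mm above the bench. y runs along the slide to the sprung anvil, z up. Anvil: steel plate 50 mm wide, top 56 mm above the bench, its face at y = +60 mm when free. Jaw, same size: face at y = -60 to -40 mm at the start. The jar belongs on the centre line (x = 0, within 15 mm).
- jaw_grip (a point): Upright grip of the movable jaw: dark steel bar 30 mm (x) by 14 mm (y), top 102 mm above the bench; this point is on its centre line, 17 mm below its top. Axes as bed_mid. The jaw's flat face is 50 mm from here along +y. The jaw slides along y only (105 mm from fully open to its end), with about 5 N of friction, and stays where it is left.
- anvil (a joint): How far the sprung anvil is pushed in along +y, m: 0 free, 0.020 at its stop. Its spring pushes back with 0.6 N at first, 2 N at 10 mm and 3.6 N at the stop, less than the jaw's friction, so the jaw holds the jar when let go.
Mind the look-alikes: they are no part of the job. Leave any pink or red look-alike of the part that bears jar_mid alone.

How it is judged:
At the end, for the whole second after the job is handed in: The jar stands upright (within 8 degrees) on the caliper's bed, within 18 mm of its centre line, clamped between the jaw (within about 7 mm) and the anvil, which is pushed in by 4 to 18 mm, everything released (value of joint anvil between 0.004 and 0.018 m and x of jar_mid in the frame of bed_mid between -0.018 and 0.018 m and y of jar_mid in the frame of bed_mid between 0.034 and 0.066 m and z of jar_mid in the frame of bed_mid between 0.045 and 0.06 m and y of jar_mid in the frame of jaw_grip below 0.078 m and angle between jar_mid's own z axis and vertical below 0.15 rad); the robot touches nothing.
It fails at once if the anvil is driven in against its stop (more than 19.5 mm) (value of joint anvil above 0.0195 m).
It also fails if it takes over 59 s, if anything falls off the work surface, if the arm or the gripper's body presses on something with over 40 N, if the wrist force passes 120 N, or if a joint passes its speed limit or range.

## Working session

There is one attempt and no reset: what is moved stays moved. The work goes in short steps, Python scripts to look and compute and a shell command to move; the robot and the scene stay as the last step left them, time stands still between calls to the robot, and variables do not carry over. Pictures are saved under pics/ and viewed, at most 10 in all, crops included, and the job is handed in when it is done.

```bash
mkdir -p pics; ls; python3 - <<'E'
from plant import state,snapshot
import cv2,numpy as np,pickle
s=state();print(s['time_s'],s['position'],s['tcp_rot'],s['grip_width'],s['ft_force'])
d={}
for n in("scene","top"):
    d[n]=snapshot(n);cv2.imwrite(f'pics/{n}0.png',cv2.resize(d[n]['color'][:,:,::-1],(800,600),interpolation=cv2.INTER_CUBIC))
pickle.dump(d,open('d0.pkl','wb'))
E
```

```text
pics
0.0 [0.23489599 0.63218675 0.23023466] [-1.38144349e-04  1.76924836e-01  9.84223861e-01 -9.87351140e-04] 1.0019665812463965 [-0.1533714   0.53076247 -1.03409748]
```

View pics/scene0.png

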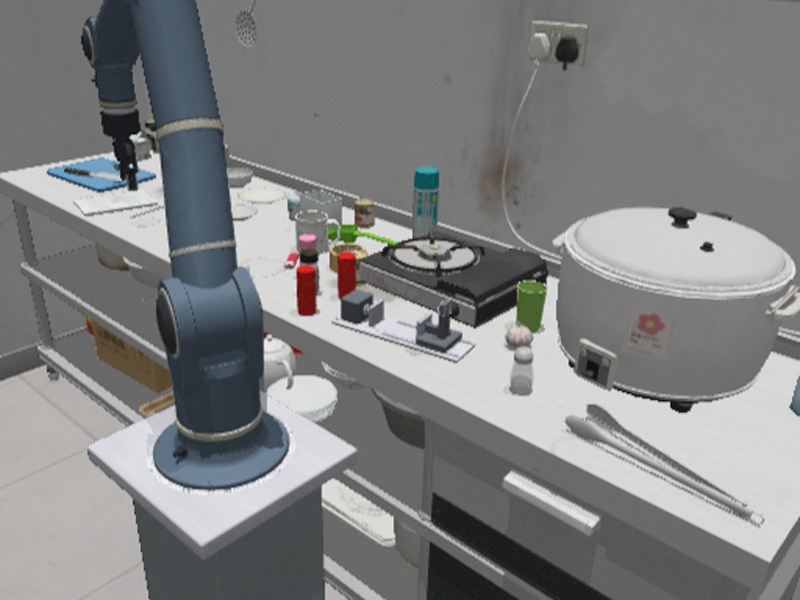

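View pics/top0.png

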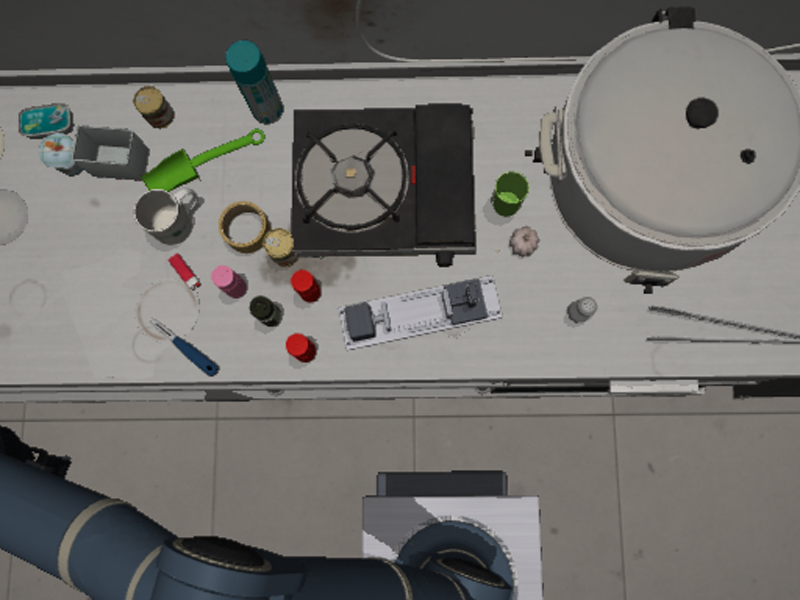

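Top view: the black cap is near (263,303), with red and pink look-alikes around it. The caliper runs from (340,325) to (500,295), anvil on the left and jaw on the right. Next I'll enlarge that area.

```bash
python3 - <<'E'
import cv2,pickle
d=pickle.load(open('d0.pkl','rb'))
c=d['top']['color'][160:240,130:330,::-1]
cv2.imwrite('pics/crop1.png',cv2.resize(c,(800,320),interpolation=cv2.INTER_CUBIC))
print(d['top']['mtx'],d['top']['extrinsics'])
E
cat > h.py <<'E'
import numpy as np
def px2w(s,u,v,z):
    "pixel (native) -> world point at height z"
    E=s['extrinsics'];R,t=E[:3,:3],E[:3,3]
    r=R.T@np.linalg.solve(s['mtx'],[u,v,1]);c=-R.T@t
    return c+r*(z-c[2])/r[2]
def wristE(s,st):
    from scipy.spatial.transform import Rotation as Ro
    q=st['tcp_rot'];T=np.eye(4);T[:3,:3]=Ro.from_quat([q[1],q[2],q[3],q[0]]).as_matrix();T[:3,3]=st['position']
    s['extrinsics']=np.linalg.inv(T@s['mount']);return s
E
```

```text
[[468.48042026   0.         259.32613784]
 [  0.         468.48042026 193.59788828]
 [  0.           0.           1.        ]] [[-0.00804361 -0.9996597  -0.0248151   0.08220147]
 [-0.98112424  0.01268447 -0.19296197  0.49769599]
 [ 0.19321107  0.02279458 -0.98089239  1.29565466]
 [ 0.          0.          0.          1.        ]]
```

View pics/crop1.png

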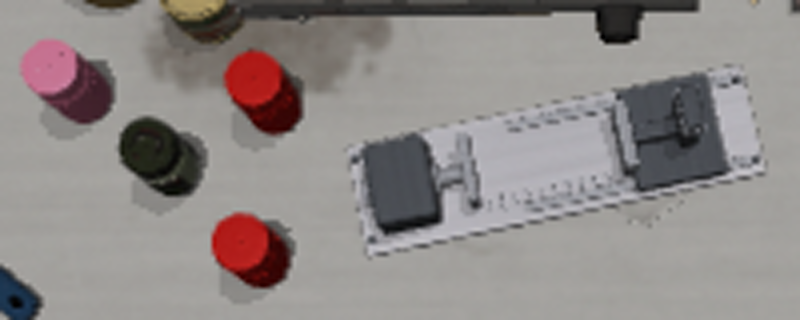

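In the crop, the bed corners are at (347,150), (742,66), (765,168) and (370,256). The jar cap is at (147,144), the red look-alikes at (255,78) and (241,242), and the grip top near (686,103).

```bash
python3 - <<'E'
import pickle,numpy as np
from h import *
s=pickle.load(open('d0.pkl','rb'))['top']
w=lambda u,v,z:px2w(s,130+u/4,160+v/4,z)[:2]
c=np.array([w(*p,.008) for p in[(347,150),(742,66),(765,168),(370,256)]])
print(c,c.mean(0),[np.linalg.norm(c[i]-c[i-1]) for i in range(4)])
y=(c[0]+c[3]-c[1]-c[2]);y/=np.linalg.norm(y);x=np.array([y[1],-y[0]])
print('ydir',y,np.degrees(np.arctan2(y[1],y[0])),'x',x)
L=lambda p:(p,x@(p-c.mean(0)),y@(p-c.mean(0)))
for n,p in dict(cap=(147,144,.105),red1=(255,78,.105),red2=(241,242,.105),pink=(50,66,.105),grip=(686,103,.102),anvil=(470,172,.056),jaw=(621,137,.056)).items(): print(n,*L(w(*p)))
E
```

```text
[[ 0.49655157  0.20425832]
 [ 0.55636725 -0.08956398]
 [ 0.47916279 -0.10403313]
 [ 0.41731552  0.18661374]] [0.48734928 0.04931874] [np.float64(0.08117686687637302), np.float64(0.29984906057179), np.float64(0.07854861661713507), np.float64(0.29715431270695414)]
ydir [-0.20379137  0.97901434] 101.75875595183754 x [0.97901434 0.20379137]
cap [0.48414445 0.33147332] 0.05436309367803509 0.27688650381927793
red1 [0.52985063 0.25751728] 0.08403849378619724 0.19516794573603635
red2 [0.41519149 0.26491949] -0.026705942346419754 0.22578136618246186
pink [0.54039559 0.40111969] 0.12362709909261296 0.3336078003203942
grip [ 0.50875872 -0.04083251] 0.002588097836850031 -0.09262242537605596
anvil [0.47039871 0.11074419] -0.004076870666009065 0.06359078267053671
jaw [0.49439881 0.0028897 ] -0.002560243398090118 -0.04689132646919884
```

```bash
python3 -m jog '{"hand":[1,1,1,1,1,1],"translation":[[0.62,-0.75,0],[0.62,-0.75,0],[0.62,-0.75,0],[0.62,-0.75,0],[0.62,-0.75,0],[0.62,-0.75,0]],"rotation":[[0,0,-0.48],[0,0,-0.48],[0,0,-0.48],[0,0,-0.48],[0,0,-0.48],[0,0,-0.48]]}' 30
python3 -m jog '{"hand":[1,1,1,1,1,1,1],"translation":[[0.55,-0.73,-0.05],[0.55,-0.73,-0.05],[0.55,-0.73,-0.05],[0.55,-0.73,-0.05],[0.55,-0.73,-0.05],[0.55,-0.73,-0.05],[0.55,-0.73,-0.05]],"rotation":[[0,0,-0.48],[0,0,-0.48],[0,0,-0.48],[0,0,-0.48],[0,0,-0.48],[0,0,-0.48],[0,0,-0.48]]}'
python3 - <<'E'
from plant import *
import cv2,pickle
from h import *
st=state();s=wristE(snapshot('wrist'),st);pickle.dump((s,st),open('w1.pkl','wb'))
print(st['time_s'],st['position'],st['tcp_rot'])
cv2.imwrite('pics/w1.png',s['color'][:,:,::-1])
E
```

```text
time_s: 0.7
position: [0.3599, 0.4817, 0.2312]
tcp_rot: [-0.0, 0.417, 0.909, -0.0]
ft_force: [-0.2, 1.0, -0.1]
grip_width: 0.998
finger_force: 0.0
time_s: 1.4
position: [0.4674, 0.3395, 0.221]
tcp_rot: [-0.001, 0.627, 0.779, 0.0]
ft_force: [0.1, -0.2, -0.3]
grip_width: 1.002
finger_force: 0.0
1.4 [0.46742059 0.33945211 0.22104747] [-6.76344436e-04  6.27292915e-01  7.78783114e-01  4.89684731e-05]
```

View pics/w1.png

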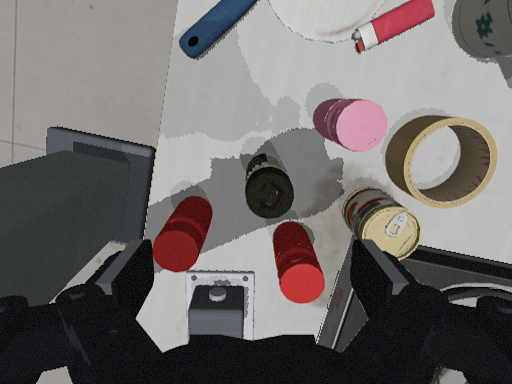

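The wrist view shows the black cap centred at about (270,194), with red caps at (178,250) and (301,282) and the anvil housing at the bottom.

```bash
python3 - <<'E'
import pickle
from h import *
s,st=pickle.load(open('w1.pkl','rb'))
for n,p in dict(cap=(270,194),l=(247,194),r=(293,194),red=(178,250),red1=(301,282)).items(): print(n,px2w(s,*p,.105))
q=st['tcp_rot'];a=2*np.degrees(np.arctan2(q[2],q[1]))-90;print('tool y deg',a,'err', 11.76-a)
E
```

```text
cap [0.48349855 0.33335241 0.105     ]
l [0.46509668 0.32931416 0.105     ]
r [0.50190037 0.33739065 0.105     ]
red [0.41775349 0.26760067 0.105     ]
red1 [0.52879672 0.26032133 0.105     ]
tool y deg 12.298619006477125 err -0.5386190064771252
```

```bash
python3 -m jog '{"hand":[1,1,1,1,1,1,1,1],"translation":[[0.075,-0.022,0],[0.075,-0.022,-0.2],[0.075,-0.022,-0.4],[0.075,-0.022,-0.6],[0.075,-0.022,-0.75],[0.075,-0.022,-0.825],[0.075,-0.022,-0.825],[0.075,-0.022,-0.825]],"rotation":[[0,0,0],[0,0,0],[0,0,0],[0,0,0],[0,0,0],[0,0,0],[0,0,0],[0,0,0]]}'
python3 -m jog '{"hand":[0,0,0,0,0,0,0,0],"translation":[[0,0,0],[0,0,0],[0,0,0],[0,0,0],[0,0,0],[0,0,0],[0,0,0],[0,0,0]],"rotation":[[0,0,0],[0,0,0],[0,0,0],[0,0,0],[0,0,0],[0,0,0],[0,0,0],[0,0,0]]}' 30
```

```text
time_s: 2.25
position: [0.4852, 0.333, 0.0573]
tcp_rot: [0.0, 0.629, 0.777, 0.001]
ft_force: [0.6, -0.0, -0.2]
grip_width: 1.001
finger_force: 0.0
time_s: 3.05
position: [0.4845, 0.3328, 0.0575]
tcp_rot: [-0.0, 0.629, 0.777, 0.001]
ft_force: [-0.7, -0.5, 5.6]
grip_width: 0.471
finger_force: 30.0
```

```bash
python3 -m jog '{"hand":[0,0,0,0,0,0,0,0],"translation":[[0,0,0.1],[0,0,0.3],[0,0,0.5],[0,0,0.7],[0,-0.15,0.75],[0,-0.3,0.75],[0,-0.4,0.75],[0,-0.4,0.75]],"rotation":[[0,0,0],[0,0,0],[0,0,0],[0,0,0],[0,0,0],[0,0,0],[0,0,0],[0,0,0]]}'
python3 -m jog '{"hand":[0,0,0,0,0,0,0,0],"translation":[[-0.01,-0.15,0],[-0.02,-0.35,0],[-0.02,-0.55,0],[-0.02,-0.75,0],[-0.02,-0.86,0],[-0.02,-0.86,0],[-0.02,-0.86,0],[-0.02,-0.86,0]],"rotation":[[0,0,0],[0,0,0],[0,0,0],[0,0,0],[0,0,0],[0,0,0],[0,0,0],[0,0,0]]}'
python3 - <<'E'
from plant import *
import cv2,pickle
from h import *
st=state();s=wristE(snapshot('wrist'),st);t=snapshot('top');pickle.dump((s,st,t),open('w2.pkl','wb'))
print(st['time_s'],st['position'],st['tcp_rot'])
w=s['color'][:,:,::-1];c=cv2.resize(t['color'][150:270,180:340,::-1],(512,384),interpolation=cv2.INTER_CUBIC)
cv2.imwrite('pics/w2.png',cv2.resize(np.hstack([w,c]),(800,300)))
E
```

```text
time_s: 3.85
position: [0.4841, 0.2485, 0.206]
tcp_rot: [0.0, 0.631, 0.776, -0.001]
ft_force: [0.1, 0.2, -1.1]
grip_width: 0.466
finger_force: 30.7
time_s: 4.65
position: [0.4801, 0.0822, 0.206]
tcp_rot: [-0.0, 0.628, 0.778, 0.0]
ft_force: [-0.7, -0.6, -1.3]
grip_width: 0.47
finger_force: 30.8
4.65 [0.48008192 0.0821934  0.20602289] [-2.78680216e-04  6.28168657e-01  7.78077152e-01  8.09323457e-05]
```

View pics/w2.png

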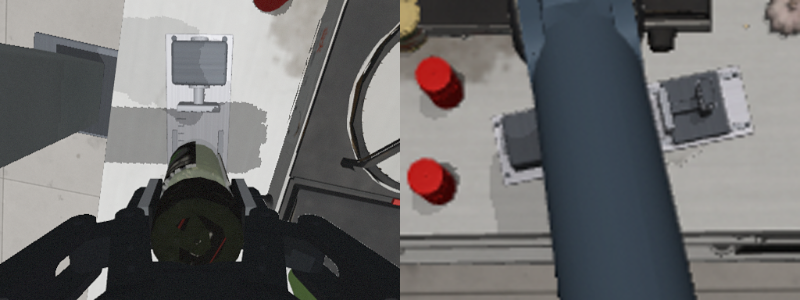

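The wrist view (left half, at 0.78 scale) shows the held jar, the anvil plate from (176,106) to (222,106), and the far end corners of the bed at (166,36) and (233,36).

```bash
cat >> h.py <<'E'
C=np.array([.48735,.04932]);Y=np.array([-.20379,.97901]);X=np.array([.97901,.20379])
loc=lambda p:(X@(p[:2]-C),Y@(p[:2]-C))
E
python3 - <<'E'
import pickle
from h import *
s,st,t=pickle.load(open('w2.pkl','rb'))
k=1.28
for n,p in dict(al=(176,109,.056),ar=(222,109,.056),bl=(166,36,.008),br=(233,36,.008)).items():
    w=px2w(s,p[0]*k,p[1]*k,p[2]);print(n,w,loc(w))
print('tcp',loc(st['position']))
E
```

```text
al [0.45016766 0.10726859 0.056     ] (np.float64(-0.02459253909683625), np.float64(0.06430963984638631))
ar [0.50115152 0.11833297 0.056     ] (np.float64(0.02757598352641112), np.float64(0.064751777255132))
bl [0.41859931 0.18582913 0.008     ] (np.float64(-0.03948842078043797), np.float64(0.14765450994896945))
br [0.49899812 0.20328877 0.008     ] (np.float64(0.04278092019486184), np.float64(0.14836319321543415))
tcp (np.float64(-0.0004162522277570951), np.float64(0.03366454495253935))
```

```bash
python3 -m jog '{"hand":[0,0,0,0,0,0,0,0],"translation":[[0.005,-0.01,-0.1],[0.005,-0.01,-0.25],[0.005,-0.01,-0.4],[0.005,-0.01,-0.55],[0.005,-0.01,-0.63],[0.005,-0.01,-0.67],[0.005,-0.01,-0.69],[0.005,-0.01,-0.695]],"rotation":[[0,0,0],[0,0,0],[0,0,0],[0,0,0],[0,0,0],[0,0,0],[0,0,0],[0,0,0]]}'
python3 -m jog '{"hand":[0,0,0,0,0],"translation":[[0,0,0],[0,0,-0.003],[0,0,-0.006],[0,0,-0.006],[0,0,-0.006]],"rotation":[[0,0,0],[0,0,0],[0,0,0],[0,0,0],[0,0,0]]}'
```

```text
time_s: 5.55
position: [0.4815, 0.0788, 0.0675]
tcp_rot: [0.0, 0.629, 0.777, 0.0]
ft_force: [-0.2, -0.1, -1.3]
grip_width: 0.47
finger_force: 30.8
time_s: 6.05
position: [0.4812, 0.0784, 0.0663]
tcp_rot: [0.0, 0.629, 0.777, 0.0]
ft_force: [-0.1, 1.1, -1.5]
grip_width: 0.469
finger_force: 30.8
```

Not yet touching the bed, so I'll go down in small steps.

```bash
python3 -m jog '{"hand":[0,0,0,0],"translation":[[0,0,-0.004],[0,0,-0.006],[0,0,-0.006],[0,0,-0.006]],"rotation":[[0,0,0],[0,0,0],[0,0,0],[0,0,0]]}'
```

```text
time_s: 6.45
position: [0.4813, 0.0783, 0.0655]
tcp_rot: [-0.0, 0.629, 0.777, 0.0]
ft_force: [-2.1, -0.2, 5.3]
grip_width: 0.471
finger_force: 31.2
```

```bash
python3 -m jog '{"hand":[0.6,0.8,1,1,1,1,1,1],"translation":[[0,0,0],[0,0,0],[0,0,0],[0,0,0],[0,0,0],[0,0,0.15],[0,0,0.35],[0,0,0.5]],"rotation":[[0,0,0],[0,0,0],[0,0,0],[0,0,0],[0,0,0],[0,0,0],[0,0,0],[0,0,0]]}'
python3 -m jog '{"hand":[1,1,1,1,1,1,1],"translation":[[0,0,0.2],[0.04,-0.2,0.25],[0.09,-0.4,0.25],[0.14,-0.6,0.25],[0.14,-0.6,0.25],[0.14,-0.6,0.25],[0.14,-0.6,0.25]],"rotation":[[0,0,0],[0,0,0],[0,0,0],[0,0,0],[0,0,0],[0,0,0],[0,0,0]]}'
python3 - <<'E'
from plant import *
import cv2,pickle
from h import *
st=state();s=wristE(snapshot('wrist'),st);pickle.dump((s,st),open('w3.pkl','wb'))
print(st['time_s'],st['position'],st['tcp_rot'],loc(st['position']))
cv2.imwrite('pics/w3.png',cv2.resize(s['color'][:,:,::-1],(800,600),interpolation=cv2.INTER_CUBIC))
E
```

```text
time_s: 7.25
position: [0.4815, 0.0782, 0.1667]
tcp_rot: [0.0, 0.629, 0.777, 0.0]
ft_force: [0.2, 0.8, 1.0]
grip_width: 0.995
finger_force: 0.0
time_s: 7.95
position: [0.5088, -0.0404, 0.2146]
tcp_rot: [-0.001, 0.629, 0.778, 0.0]
ft_force: [-0.1, -0.5, -1.1]
grip_width: 1.001
finger_force: 0.0
7.95 [ 0.50877463 -0.04041736  0.2145916 ] [-5.21538698e-04  6.28606097e-01  7.77723667e-01  1.50346473e-05] (np.float64(0.0026873544043034977), np.float64(-0.09221989938898113))
```

View pics/w3.png

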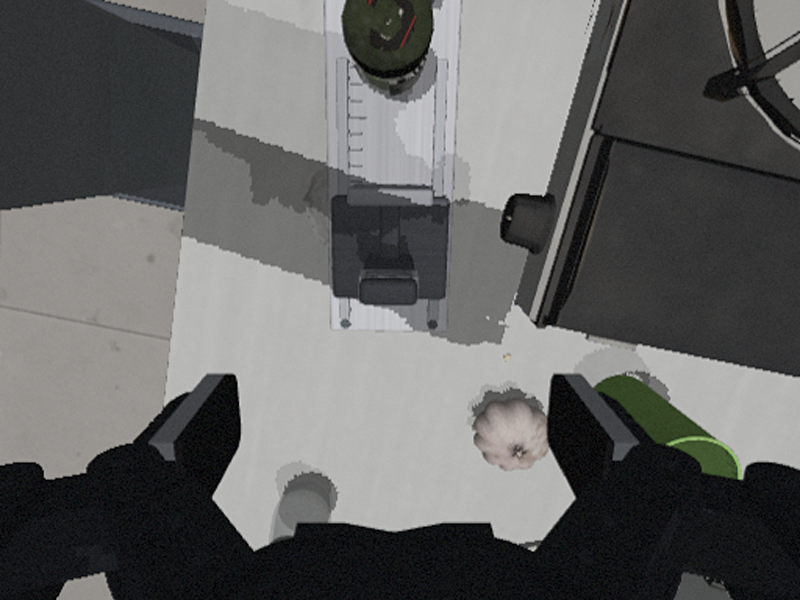

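The jar stands upright at (389,27). The grip top spans about x 359–417 and y 277–304, centred near (388,290). The jaw plate's front edge is at y≈186.

```bash
python3 - <<'E'
import pickle
from h import *
s,st=pickle.load(open('w3.pkl','rb'))
k=.64
for n,p in dict(grip=(388,290,.102),gl=(359,290,.102),gr=(417,290,.102),jaw=(391,186,.056),jar=(389,25,.113)).items():
    w=px2w(s,p[0]*k,p[1]*k,p[2]);print(n,w,loc(w))
E
```

```text
grip [ 0.50585426 -0.04248156  0.102     ] (np.float64(-0.0005923820637400824), np.float64(-0.09364562652375544))
gl [ 0.49129353 -0.04562484  0.102     ] (np.float64(-0.015488054817420804), np.float64(-0.09375559776877737))
gr [ 0.5204152  -0.03933823  0.102     ] (np.float64(0.014303504077798498), np.float64(-0.09353565370334123))
jaw [0.49677761 0.00626347 0.056     ] (np.float64(0.0004552302218997133), np.float64(-0.044074025264134925))
jar [0.48112904 0.07609545 0.113     ] (np.float64(-0.0006338145666975136), np.float64(0.027481201063563325))
```

```bash
python3 -m jog '{"hand":[1,1,1,1,1,1,1,1],"translation":[[-0.015,-0.01,-0.05],[-0.015,-0.01,-0.2],[-0.015,-0.01,-0.4],[-0.015,-0.01,-0.55],[-0.015,-0.01,-0.66],[-0.015,-0.01,-0.72],[-0.015,-0.01,-0.74],[-0.015,-0.01,-0.74]],"rotation":[[0,0,0],[0,0,0],[0,0,0],[0,0,0],[0,0,0],[0,0,0],[0,0,0],[0,0,0]]}'
python3 -m jog '{"hand":[0,0,0,0,0,0,0,0],"translation":[[0,0,0],[0,0,0],[0,0,0],[0,0,0],[0,0,0],[0,0,0],[0,0,0],[0,0,0]],"rotation":[[0,0,0],[0,0,0],[0,0,0],[0,0,0],[0,0,0],[0,0,0],[0,0,0],[0,0,0]]}' 30
```

```text
time_s: 8.8
position: [0.5061, -0.0434, 0.0669]
tcp_rot: [-0.0, 0.629, 0.777, -0.0]
ft_force: [0.3, 0.0, -0.6]
grip_width: 1.0
finger_force: 0.0
time_s: 9.6
position: [0.5066, -0.0436, 0.0676]
tcp_rot: [0.0, 0.629, 0.777, 0.001]
ft_force: [-0.6, -0.1, 6.3]
grip_width: 0.347
finger_force: 32.4
```

```bash
python3 -m jog '{"hand":[0,0,0,0,0,0,0,0],"translation":[[-0.006,0.03,0],[-0.012,0.06,0],[-0.021,0.1,0],[-0.029,0.14,0],[-0.037,0.18,0],[-0.044,0.21,0],[-0.046,0.22,0],[-0.046,0.22,0]],"rotation":[[0,0,0],[0,0,0],[0,0,0],[0,0,0],[0,0,0],[0,0,0],[0,0,0],[0,0,0]]}'
python3 -m jog '{"hand":[0,0,0,0,0,0,0,0],"translation":[[-0.002,0.01,0],[-0.004,0.02,0],[-0.006,0.03,0],[-0.008,0.04,0],[-0.01,0.05,0],[-0.012,0.06,0],[-0.014,0.07,0],[-0.014,0.07,0]],"rotation":[[0,0,0],[0,0,0],[0,0,0],[0,0,0],[0,0,0],[0,0,0],[0,0,0],[0,0,0]]}'
python3 - <<'E'
from plant import *
import cv2,pickle
from h import *
st=state();s=wristE(snapshot('wrist'),st);pickle.dump((s,st),open('w4.pkl','wb'))
print(st['time_s'],st['position'],loc(st['position']),st['ft_force'])
cv2.imwrite('pics/w4.png',cv2.resize(s['color'][:200,:,::-1],(800,312),interpolation=cv2.INTER_CUBIC))
E
```

```text
time_s: 10.4
position: [0.498, -0.0005, 0.0676]
tcp_rot: [0.001, 0.63, 0.777, 0.0]
ft_force: [1.3, -4.1, 6.1]
grip_width: 0.344
finger_force: 32.3
time_s: 11.2
position: [0.4953, 0.0131, 0.0676]
tcp_rot: [0.001, 0.63, 0.777, 0.0]
ft_force: [1.2, -4.3, 6.2]
grip_width: 0.346
finger_force: 32.3
11.2 [0.49525551 0.01307999 0.06759597] (np.float64(0.0003542210602811761), np.float64(-0.037090390845187914)) [ 1.24474664 -4.3407317   6.19369746]
```

View pics/w4.png

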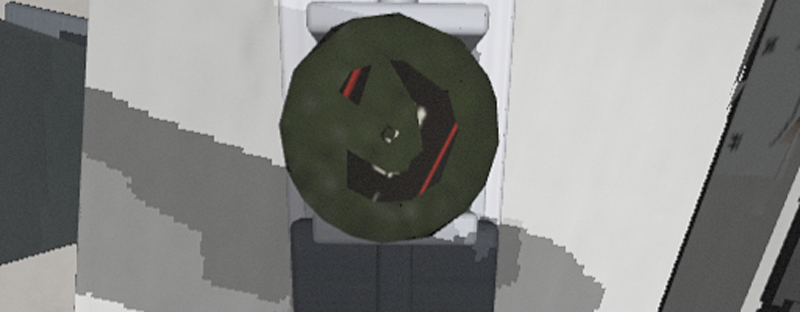

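The jar is still upright, centred at (390,128) in the crop, against the jaw and close to the anvil plate, whose top face runs from y≈3 to y≈38. I'll measure the jar and the plate.

```bash
python3 - <<'E'
import pickle
from h import *
s,st=pickle.load(open('w4.pkl','rb'))
k=.64
for n,p in dict(jar=(390,128,.113),anvTopRear=(399,4,.056),anvFront=(312,32,.056),jawFront=(470,222,.056),jawRear=(400,243,.056)).items():
    w=px2w(s,p[0]*k,p[1]*k,p[2]);print(n,w,loc(w))
E
```

```text
jar [0.47910406 0.08234511 0.113     ] (np.float64(-0.0013426724980966052), np.float64(0.034012356833412985))
anvTopRear [0.47424702 0.11628361 0.056     ] (np.float64(0.0008185629387042264), np.float64(0.06822829983215661))
anvFront [0.45246009 0.10460011 0.056     ] (np.float64(-0.02289204274120028), np.float64(0.06122999270204665))
jawFront [0.50751497 0.06330043 0.056     ] (np.float64(0.022590783854050705), np.float64(0.00957756301475604))
jawRear [0.48830679 0.05270756 0.056     ] (np.float64(0.0016270600325536738), np.float64(0.003121467850090487))
```

```bash
python3 -m jog '{"hand":[0,0,0,0],"translation":[[-0.002,0.01,0],[-0.004,0.02,0],[-0.005,0.025,0],[-0.005,0.025,0]],"rotation":[[0,0,0],[0,0,0],[0,0,0],[0,0,0]]}'
python3 -m jog '{"hand":[0,0,0,0],"translation":[[-0.002,0.01,0],[-0.004,0.02,0],[-0.005,0.025,0],[-0.005,0.025,0]],"rotation":[[0,0,0],[0,0,0],[0,0,0],[0,0,0]]}'
python3 -m jog '{"hand":[0,0,0,0],"translation":[[-0.002,0.01,0],[-0.003,0.015,0],[-0.003,0.015,0],[-0.003,0.015,0]],"rotation":[[0,0,0],[0,0,0],[0,0,0],[0,0,0]]}'
python3 - <<'E'
from plant import *
import cv2,pickle
from h import *
st=state();s=wristE(snapshot('wrist'),st);pickle.dump((s,st),open('w5.pkl','wb'))
print(st['time_s'],st['position'],loc(st['position']),st['ft_force'])
cv2.imwrite('pics/w5.png',cv2.resize(s['color'][:200,:,::-1],(800,312),interpolation=cv2.INTER_CUBIC))
E
```

```text
time_s: 11.65
position: [0.4943, 0.018, 0.0676]
tcp_rot: [0.001, 0.63, 0.777, 0.0]
ft_force: [1.9, -4.4, 6.3]
grip_width: 0.342
finger_force: 32.3
time_s: 12.05
position: [0.4934, 0.0226, 0.0676]
tcp_rot: [0.002, 0.63, 0.777, 0.0]
ft_force: [2.2, -6.4, 5.3]
grip_width: 0.346
finger_force: 32.3
time_s: 12.45
position: [0.4928, 0.0254, 0.0676]
tcp_rot: [0.002, 0.63, 0.777, 0.0]
ft_force: [1.7, -6.9, 5.2]
grip_width: 0.346
finger_force: 32.2
12.45 [0.4928143  0.02538012 0.06759138] (np.float64(0.00047089749821432815), np.float64(-0.02455095546439353)) [ 1.74413894 -6.91719666  5.18622106]
```

View pics/w5.png

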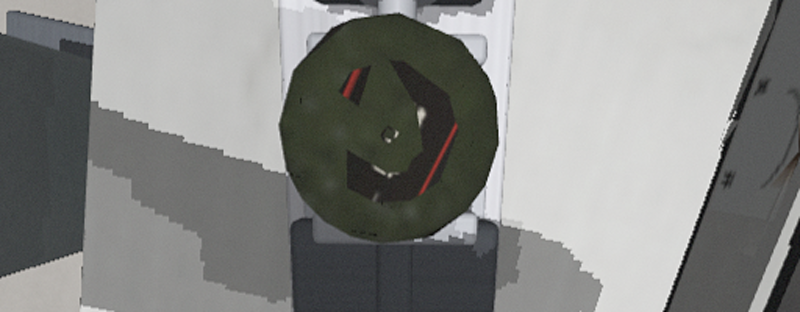

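The jar is still clamped upright. The anvil plate's rear edge is now at y≈33 in the crop; it was at 4. Working out how far it has been pushed.

```bash
python3 - <<'E'
import pickle
from h import *
k=.64
for f,pts in(('w4.pkl',[(480,4),(480,36)]),('w5.pkl',[(480,34),(480,64)])):
    s,st=pickle.load(open(f,'rb'))
    for p in pts: print(f,loc(px2w(s,p[0]*k,p[1]*k,.056)))
E
```

```text
w4.pkl (np.float64(0.02267594599137796), np.float64(0.06834875946631509))
w4.pkl (np.float64(0.023066795467062556), np.float64(0.06048013027578029))
w5.pkl (np.float64(0.023193484111721587), np.float64(0.07348512515988763))
w5.pkl (np.float64(0.02356734669537238), np.float64(0.06590801569894683))
```

The anvil is in by about 5.5 mm, so 4.5 mm more, then release.

```bash
python3 -m jog '{"hand":[0,0,0,0,0],"translation":[[-0.002,0.01,0],[-0.004,0.018,0],[-0.005,0.022,0],[-0.005,0.022,0],[-0.005,0.022,0]],"rotation":[[0,0,0],[0,0,0],[0,0,0],[0,0,0],[0,0,0]]}'
python3 -m jog '{"hand":[0.5,0.7,0.9,1,1,1,1,1],"translation":[[0,0,0],[0,0,0],[0,0,0],[0,0,0],[0,0,0],[0,0,0.1],[0,0,0.3],[0,0,0.5]],"rotation":[[0,0,0],[0,0,0],[0,0,0],[0,0,0],[0,0,0],[0,0,0],[0,0,0],[0,0,0]]}'
python3 -m jog '{"hand":[1,1,1,1,1,1],"translation":[[0,0,0.2],[0.02,-0.15,0.3],[0.03,-0.3,0.3],[0.03,-0.4,0.3],[0.03,-0.4,0.3],[0.03,-0.4,0.3]],"rotation":[[0,0,0],[0,0,0],[0,0,0],[0,0,0],[0,0,0],[0,0,0]]}'
python3 - <<'E'
from plant import *
import cv2,pickle
from h import *
st=state();s=wristE(snapshot('wrist'),st);pickle.dump((s,st),open('w6.pkl','wb'))
print(st['time_s'],st['position'],loc(st['position']),st['ft_force'])
cv2.imwrite('pics/w6.png',cv2.resize(s['color'][:,:,::-1],(800,600),interpolation=cv2.INTER_CUBIC))
E
```

```text
time_s: 13.0
position: [0.492, 0.0295, 0.0676]
tcp_rot: [0.002, 0.63, 0.777, 0.0]
ft_force: [2.9, -6.8, 5.0]
grip_width: 0.349
finger_force: 32.2
time_s: 13.8
position: [0.4897, 0.0317, 0.1675]
tcp_rot: [-0.001, 0.629, 0.777, -0.001]
ft_force: [1.3, 1.4, -0.1]
grip_width: 1.001
finger_force: 0.0
time_s: 14.4
position: [0.4963, -0.0478, 0.2267]
tcp_rot: [-0.0, 0.629, 0.777, 0.0]
ft_force: [1.6, -0.1, -1.2]
grip_width: 1.002
finger_force: 0.0
14.4 [ 0.49627261 -0.04776661  0.22673945] (np.float64(-0.011049955305624259), np.float64(-0.09686710302305089)) [ 1.61744732 -0.09303094 -1.19949303]
```

View pics/w6.png

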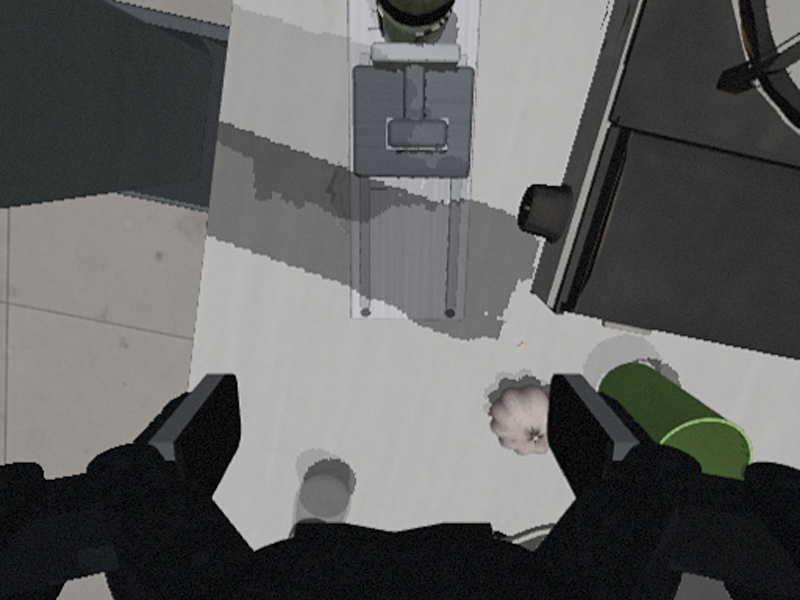

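The jaw stayed where it was left, with its grip at (417,132), and the jar is clamped against the jaw plate. A quick numeric check of the jaw position before handing in.

```bash
python3 - <<'E'
import pickle
from h import *
s,st=pickle.load(open('w6.pkl','rb'))
k=.64
g=loc(px2w(s,417*k,132*k,.102));f=loc(px2w(s,417*k,43*k,.056))
print(g,f,'anvil in',g[1]+.05+.041-.0605, f[1]+.041-.0605)
E
```

```text
(np.float64(-0.00022574133772135078), np.float64(-0.020289715688837296)) (np.float64(0.0009781144667040005), np.float64(0.028750217902486788)) anvil in 0.010210284311162707 0.009250217902486785
```

```bash
python3 -c "
from plant import *
print(finish_job())"
```

```text
the job is handed in; nothing more can be done
None
```

I handed the job in at about 14 s with the jar clamped upright in the caliper, the anvil pushed in by about 10 mm as measured from the jaw's position in the camera image, and the gripper clear; no verdict came back.

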